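# Open the water valve with the square key

## Task

Take the square key out of its wooden stand, put it down into the recessed square socket of the white valve box until it is fully home, and turn it clockwise as far as it will go to open the water. Feel for the socket with light pressure, as pushing its sprung disc deep into the box harms the seal, and stop turning when you feel the stop; leave the key standing in the socket and the ramekin, the jug and the walnut where they are.

Things in the scene. Friction and masses are not known exactly. Their poses are not given: they have to be found in the camera images.
- key_grip (a point): centre of the flat bow (grip) of the loose steel key, 91 mm above the key's lower end. The key stands upright, z up along its shaft. The bow is 38 mm wide along the key's x, 12 mm thick along its y and 34 mm tall; pinch it across its thickness from above. 0.12 kg. Axes: the key's.
- key_tip (a point): lower end of the key, on its axis; axes of the key. From here up: a round pilot nose 4 mm long, 11 mm across at its end, tapering out to 15 mm; a 16 mm square bit to 30 mm, its sides along the key's x and y (in line with the bow); a 21 mm collar to 34 mm; a 12 mm round shank; the bow from 74 to 108 mm. In the stand this end is 15 mm above the worktop.
- key_stand: fixed wooden block 70x70x40 mm with a 19 mm square hole, 25 mm deep, in the middle of its top, in which the key stands at the start. Origin at the centre of the underside, z up.
- valve_box: fixed white box 130x110x60 mm (x, y, z) on a thin flange, origin at the centre of its underside, z up. In the top: a round well 44 mm across and 8 mm deep; a steel disc with a square socket fills the floor of the well. When its dark line meets the dark mark on the box the disc is at its clockwise stop, valve open; a key turned up to that stop stands with its sides in line with the box's sides.
- socket_mouth (a point): centre of the socket's mouth, 52 mm above the worktop; axes of the box. Square hole 17.4 mm wide, 18 mm deep; the key fits any of four ways round, with 0.09 rad play each way. The disc turns about this vertical axis (0.1 N m, far more at the stop). Its angle is NOT measured: at first its sides are 0.3 to 1.3 rad anticlockwise (from above) of the box's sides, at the stop 0.1.
- socket_floor (a point): centre of the floor of the socket, 18 mm below the mouth; the key's lower end rests here when the key is fully home. Axes of the box. Fixed to the box: it does not sink with the disc.
- ramekin: loose white ramekin, 69 mm across, 42 mm tall, bystander; origin at the centre of its underside.
- jug: loose white cream jug, 76x120x125 mm, bystander; origin at the centre of its underside.
- walnut: loose walnut, 33 mm, bystander; origin at its underside as it lay at the start.
- seat (a joint): how far (m) the sprung disc with the socket is pushed down into the box; 0 when nothing presses on it. It gives from about 3 N on, by 1 mm for every further 5 N. More than 3 mm (about 17 N) harms the seal below it.
Mind the look-alikes: they are no part of the job. What is shaped like the valve_box but purple is not meant.

How it is judged (in metres and radians):
On the way, in this order (a step that is already met when the one before it is completed fails the run):
1. the key is drawn up out of its stand (height (world z) of key_tip above 0.045 m), for 0.1 s.
2. the key is fully home in the socket and upright (z of key_tip in the frame of socket_floor below 0.004 m and horizontal distance between key_tip and socket_floor below 0.004 m and angle between key_tip's own z axis and vertical below 0.12 rad), for 0.2 s.
At the end, for the whole second after the job is handed in: The key stands released and at rest in the socket, its lower end within 4 mm of the socket floor and of its axis, upright within 0.12 rad, and turned to the clockwise stop: its sides in line with the box's sides within 0.15 rad (all of step 2 and (angle between the x axis of key_tip and the x axis of socket_floor, either way round below 0.15 rad or angle between the x axis of key_tip and the y axis of socket_floor, either way round below 0.15 rad) and linear speed of key below 0.02 m/s); the robot touches nothing.
It fails at once if the sprung disc is pushed more than 3 mm into the box (value of joint seat above 0.003 m).
It fails at once if the key is forced against the valve box with more than 80 N in all (contact force between key and valve_box above 80 N).
It fails at once if the ramekin, the jug or the walnut is shifted by more than 3 cm (distance of any of ramekin, jug, walnut from where it was at the start of the episode above 0.03 m).
It also fails if it takes over 69 s, if anything falls off the work surface, if the arm or the gripper's body presses on something with over 40 N, if the wrist force passes 120 N, or if a joint passes its speed limit or range.

## Robot

A 6-joint arm with a two-finger parallel gripper is mounted at the origin on a cart in front of the work surface, level with it; the furniture and walls round the work are solid. World frame = base frame: x ahead of the robot, y to its left, z up, the work surface at z = 0. Lengths are in mm, angles in rad, forces in N, time in s.
With the tool pointing down it reaches from about 350 to 875 mm from the base axis. Payload 4.2 kg.
Tool frame: the origin (TCP) lies on the mounting face of the last link; the fingertips stand 173 mm ahead of it and the grasp point (between the pads) lies 155 mm ahead of it; z points along the fingers, y is the direction in which the jaws open and shut (so a half turn about z gives the same grasp; the last joint's range is limited). The gripper opens to 85 mm and grips with 20 to 120 N. Pads are 22 mm wide; open, the fingers measure 114 mm over their backs; the gripper's body (76 mm by 85 mm) begins 54 mm behind the grasp point. The pads swing forward as they close: fully open they stand 13 mm farther back than shut.
Start: joints at [-0.901, 0.385, 0.008, 0, -1.194, -0.259], TCP at [249.602, -572.973, 404.712] pointing down, gripper open.
Joint ranges: [-3.14, 3.14], [-1.21, 2.06], [-1.07, 1.41], [-3.16, 2.05], [-2.99, -0.16], [-3.1, 3.1]. Speed limits (rad/s): [2.79, 2.79, 3.14, 3.14, 3.14, 3.14].

## Interface

Orientations are given as a unit quaternion [x, y, z, w].
In Python, from bench import arm gives the robot as it stands.
- The arm moves only by the shell command python3 -m jog 'ROWS' [OPENING]. ROWS is JSON, a list that holds one entry, the list of rows, each a list of 4 numbers: the shift along the tool's x, y, z in mm, then the turn about the tool's z in degrees. In form: [[[x, y, z, spin], ...]]. A call has exactly 5 rows; each row is the pose to reach, as a shift and turn from the pose measured when the call began, along the tool's axes at that moment; what a row does not reach only later rows make up. A row lasts 1/8 s, in which the tool goes at most 62.5 mm and 10.7 degrees, less where a joint would pass 70% of its speed; a pose out of reach is approached as far as the arm can. A call with a gripper value outside its range is refused whole. OPENING is the finger opening in mm, from 0 to 85.4, set as the call begins (- or left out, the last holds). The fingers move at their own pace and stop on an object; the grip force is fixed at half the most. Time passes only in rows, so rows that repeat a pose let the fingers close, or fill a call up. It gives the time, the measured TCP pose, the force and the opening at its end, in the units of the state.
- arm.read_state(): the state, without advancing time (a new reading comes with each control period).
- arm.get_image(name): name is "side" or "top"; returns (picture, depth): 420x560x3 uint8, blue, green, red; 420x560 float32, mm along the optical axis (not along the pixel's ray), 0 where there is no reading.
- arm.camera_params(name): a dict with "mtx" (3x3 intrinsics, pixels), "R" (3x3) and "t" (3): a world point X has camera coordinates R X + t. Camera axes: x right, y down, z forward; pixel columns grow to the right and rows downward; lengths in mm; the calibration is good to about 2 mm. A picture is of the moment at which its call begins. camera_params takes no time and is no camera call.
- arm.job_done(): hands the job in, once; it reports no verdict.
The state is a dict: "clock": time; "joints": joint angles; "joint_vel": joint speeds; "joint_efforts": joint torques, N m; "position": TCP position; "ee_rot": TCP orientation; "contact_force": force on the tool from outside, world axes, zero at the start; "wrist_torque": the same for the moment, N m; "gripper_width": finger opening in mm.
Only numpy, scipy, OpenCV 4.12 (cv2) and the standard library are available. Lean on these libraries where they do the work, as an engineer would, in place of code of your own. Each camera call takes 0.05 s, during which the arm holds its last target.

## Working session

There is one attempt and no reset: what is moved stays moved. The work goes in short steps, Python scripts to look and compute and a shell command to move; the robot and the scene stay as the last step left them, time stands still between calls to the robot, and variables do not carry over. Pictures are saved under pics/ and viewed, and the job is handed in when it is done.

```bash
ls; mkdir -p pics
python3 - <<'E'
from bench import arm
import cv2,numpy as np
print(arm.read_state())
for n in("side","top"):
    p,d=arm.get_image(n); cv2.imwrite(f"pics/{n}0.png",p); np.savez(f"pics/{n}0.npz",p=p,d=d)
    print(n,arm.camera_params(n))
E
```

```text
pics
{'clock': 0.0, 'joints': array([-9.01391220e-01,  3.85548970e-01,  6.63889976e-03, -4.89361988e-04,
       -1.19398417e+00, -2.58627740e-01]), 'joint_vel': array([-0.00087135,  0.00037381, -0.00135689, -0.00094288, -0.00186654,
       -0.00041123]), 'joint_efforts': array([ 5.82957136e-05, -3.92287838e+01,  1.88400900e+01,  4.18620095e+00,
       -4.60841926e-03,  7.22824382e-06]), 'position': array([ 249.54439193, -572.80041003,  403.63229916]), 'ee_rot': array([-2.03859198e-01,  9.78999630e-01,  1.03982265e-03, -2.66080381e-04]), 'contact_force': array([-0.05104162,  0.45642015, -0.16902287]), 'wrist_torque': array([-0.080114  , -0.02626318,  0.00958186]), 'gripper_width': 85.61766254520784}
side {'mtx': array([[497.56444208,   0.        , 285.34755953],
       [  0.        , 497.56444208, 210.67254097],
       [  0.        ,   0.        ,   1.        ]]), 'R': array([[-0.94267191, -0.33274696,  0.02547817],
       [-0.14027251,  0.32580169, -0.93497427],
       [ 0.30280901, -0.88494786, -0.35379936]]), 't': array([ 415.52396497,  241.6564064 , 1478.23075197])}
top {'mtx': array([[528.89509812,   0.        , 279.79068551],
       [  0.        , 528.89509812, 206.18850676],
       [  0.        ,   0.        ,   1.        ]]), 'R': array([[-8.71694743e-02, -9.96193229e-01,  7.30054058e-04],
       [-8.07264831e-01,  7.02083073e-02, -5.85998537e-01],
       [ 5.83716519e-01, -5.16705314e-02, -8.10311780e-01]]), 't': array([-171.60927031,  515.6469282 , 1447.18240153])}
```

View pics/side0.png

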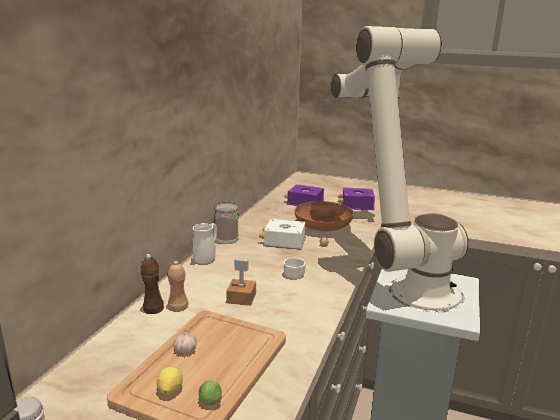

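View pics/top0.png

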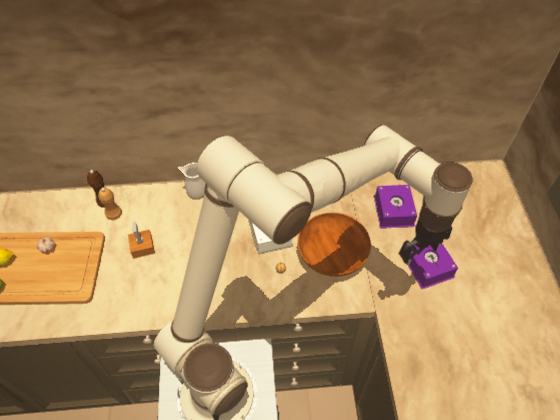

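The side view shows the key and stand at (241,280), the white box at (285,233), the ramekin at (294,268), the walnut at (324,241) and the jug at (204,243). In the top view the key is at (138,235), and the arm half hides the white box at (270,235). Next I'll zoom in.

Run:
```python
import cv2,numpy as np
s=cv2.imread("pics/side0.png");t=cv2.imread("pics/top0.png")
def z(im,x,y,w,h,k,n): cv2.imwrite(n,cv2.resize(im[y:y+h,x:x+w],None,fx=k,fy=k,interpolation=cv2.INTER_NEAREST))
z(s,215,205,130,100,6,"pics/s_zoom.png")
z(t,115,215,50,50,10,"pics/t_zoom.png")
```

```text
(no output)
```

View pics/s_zoom.png

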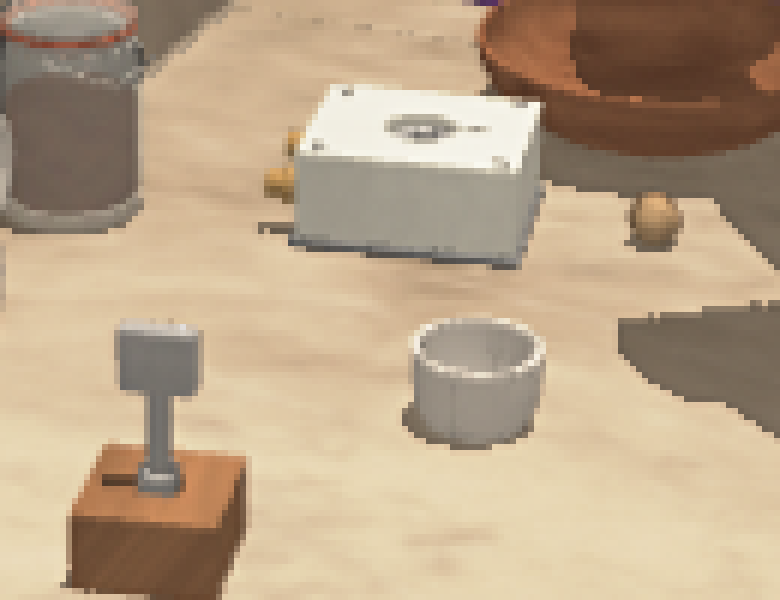

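View pics/t_zoom.png

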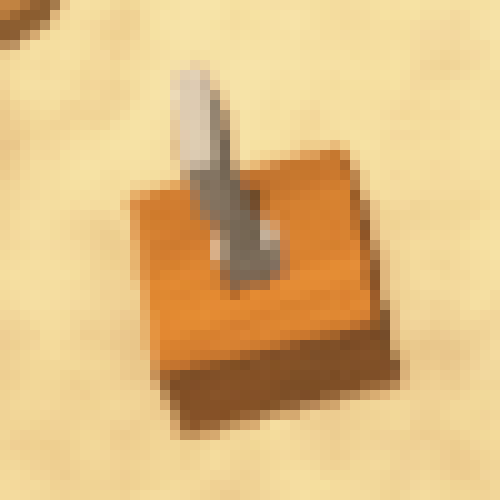

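```bash
cat > h.py <<'E'
import numpy as np,cv2
from bench import arm
def ray(n,uv,z):
    c=arm.camera_params(n);R,t=c["R"],c["t"]
    d=R.T@np.linalg.inv(c["mtx"])@np.array([uv[0],uv[1],1.]);o=-R.T@t
    return o+d*(z-o[2])/d[2]
def proj(n,X):
    c=arm.camera_params(n);q=c["mtx"]@(c["R"]@np.array(X,float)+c["t"]);return q[:2]/q[2]
def cloud(n,d):
    c=arm.camera_params(n);v,u=np.mgrid[:d.shape[0],:d.shape[1]]
    r=np.linalg.inv(c["mtx"])@np.stack([u.ravel(),v.ravel(),np.ones(u.size)])
    P=(c["R"].T@(r*d.ravel()-c["t"][:,None])).T
    return P.reshape(d.shape+(3,))
def quad(P):
    c=P.mean(0);e=[P[(i+1)%4]-P[i] for i in range(4)]
    return c.round(1),[(round(float(np.linalg.norm(x[:2])),1),round(float(np.degrees(np.arctan2(x[1],x[0]))),1)) for x in e]
E
python3 - <<'E'
from h import *
z=lambda l,x,y,k:[(x+(a-k/2+.0)/k,y+(b-k/2)/k) for a,b in l]
print("stand top",quad(np.array([ray("top",p,40) for p in z([(131,197),(345,150),(380,325),(160,372)],115,215,10)])))
print("stand side",quad(np.array([ray("side",p,40) for p in z([(104,445),(246,457),(221,528),(68,513)],215,205,6)])))
print("box side",quad(np.array([ray("side",p,60) for p in z([(332,87),(540,101),(519,175),(300,157)],215,205,6)])))
print("well",ray("side",z([(421,127)],215,205,6)[0],60))
d=np.load("pics/side0.npz")["d"];C=cloud("side",d)
B=C[255:272,232:252].reshape(-1,3);B=B[(B[:,2]>85)&(B[:,2]<135)&(B[:,1]<B[:,1].min()+999)]
print(len(B),np.percentile(B,[2,50,98],axis=0).round(1))
# box top plane pts
B=C[215:240,262:312].reshape(-1,3);m=(abs(B[:,2]-60)<4);print(np.percentile(B[m],[1,50,99],axis=0).round(1)); r=cv2.minAreaRect(B[m][:,:2].astype(np.float32));print("box rect",r)
d=np.load("pics/top0.npz")["d"];T=cloud("top",d)
B=T[215:250,120:160].reshape(-1,3);m=B[:,2]>80;print(B[m].round(0)); m=abs(B[:,2]-40)<4;print("stand rect",cv2.minAreaRect(B[m][:,:2].astype(np.float32)))
# ramekin, jug, walnut
for nm,(a,b,c,e) in dict(ram=(258,278,283,306),jug=(222,264,192,217),wal=(235,247,319,330)).items():
    B=C[a:b,c:e].reshape(-1,3);B=B[B[:,2]>8];print(nm,np.percentile(B,[3,50,97],axis=0).round(0).tolist())
E
```

```text
stand top (array([494.2, 233.5,  40. ]), [(68.8, -79.7), (69.5, -167.7), (69.1, 99.5), (68.6, 12.1)])
stand side (array([492.2, 232.9,  40. ]), [(69.6, -167.8), (68.0, 102.9), (72.2, 11.1), (66.5, -79.2)])
box side (array([ 508.6, -183.1,   60. ]), [(128.1, -167.3), (115.6, 101.4), (127.7, 11.0), (111.7, -78.4)])
well [ 510.47571681 -185.51164927   60.        ]
162 [[473.3 230.4  88. ]
 [489.7 238.1 109.2]
 [507.4 244.2 125.3]]
[[ 438.7 -294.2   56.3]
 [ 501.4 -182.6   60.5]
 [ 575.7 -121.7   63.7]]
box rect ((504.18572998046875, -216.64552307128906), (150.21963500976562, 187.6861114501953), 9.146812438964844)
[[-443. -132. 1475.]
 [-443. -132. 1475.]
 [ 510.  241.  124.]
 [ 509.  238.  124.]
 [ 509.  235.  124.]
 [ 514.  234.  117.]
 [ 506.  241.  124.]
 [ 508.  239.  120.]
 [ 506.  235.  123.]
 [ 506.  232.  121.]
 [ 504.  241.  121.]
 [ 499.  236.  128.]
 [ 499.  233.  127.]
 [ 499.  230.  127.]
 [ 508.  231.  113.]
 [ 498.  240.  124.]
 [ 499.  238.  122.]
 [ 501.  235.  119.]
 [ 499.  232.  122.]
 [ 503.  230.  115.]
 [ 492.  239.  127.]
 [ 492.  236.  126.]
 [ 491.  233.  128.]
[... 815 characters left out ...]
15.]
 [ 475.  232.  112.]
 [ 473.  228.  115.]
 [ 478.  227.  108.]
 [ 494.  230.   83.]
 [ 476.  236.  107.]
 [ 474.  233.  109.]
 [ 479.  231.  102.]
 [ 477.  228.  105.]
 [ 483.  227.   94.]
 [ 475.  237.  103.]
 [ 472.  233.  106.]
 [ 471.  230.  107.]
 [ 475.  228.  101.]
 [ 479.  227.   94.]
 [ 474.  235.   98.]
 [ 474.  232.   97.]
 [ 474.  229.   98.]
 [-443. -132. 1475.]]
stand rect ((492.942626953125, 234.58203125), (73.4726791381836, 70.04024505615234), 11.224547386169434)
ram [[364.0, 10.0, 10.0], [396.0, 58.0, 30.0], [426.0, 79.0, 45.0]]
jug [[669.0, -41.0, 14.0], [695.0, 79.0, 75.0], [759.0, 98.0, 119.0]]
wal [[355.0, -210.0, 11.0], [367.0, -198.0, 20.0], [382.0, -186.0, 32.0]]
```

```bash
cat > to.py <<'E'
import sys
from h import *
from scipy.spatial.transform import Rotation as Ro
def to(x,y,z,ang=None):
    # world TCP target; ang = desired world angle of tool y (deg, mod 180)
    s=arm.read_state();R=Ro.from_quat(s["ee_rot"]).as_matrix()
    v=R.T@(np.array([x,y,z])-s["position"])
    a=np.degrees(np.arctan2(R[1,1],R[0,1]));sp=None if ang is None else (a-ang+90)%180-90
    print("clk %.2f"%s["clock"],"pos",s["position"].round(1),"tooly %.1f"%a,"tilt",np.degrees(np.arccos(-R[2,2])).round(2),"F",s["contact_force"].round(1),"T",s["wrist_torque"].round(2),"w %.1f"%s["gripper_width"],"q6 %.2f"%s["joints"][5],"=> rows",v.round(1),"spin",sp)
if __name__=="__main__":
    to(*map(float,sys.argv[1:]))
E
python3 to.py 493.3 233.4 400 101.5
```

```text
clk 0.10 pos [ 249.6 -572.8  403.7] tooly 113.5 tilt 0.11 F [-0.3  0.1 -0.2] T [0.03 0.04 0.01] w 85.1 q6 -0.26 => rows [-545.3  641.9    4.9] spin 12.028485208270013
```

```bash
python3 -m jog '[[[-545,642,5,12],[-545,642,5,12],[-545,642,5,12],[-545,642,5,12],[-545,642,5,12]]]'; python3 to.py 493.3 233.4 380 101.5
```

```text
clock: 0.72
position: [339.7, -272.7, 402.8]
ee_rot: [-0.1, 0.995, 0.001, -0.0]
contact_force: [0.6, 0.4, 0.6]
gripper_width: 85.6
clk 0.72 pos [ 339.7 -272.7  402.8] tooly 101.5 tilt 0.12 F [0.6 0.4 0.6] T [ 0.04 -0.17  0.04] w 85.6 q6 -1.07 => rows [-251.4  465.2   23.6] spin -0.0001323985096917113
```

```bash
python3 -c "
from bench import arm;print(arm.read_state()['joints'].round(3))"
python3 -m jog '[[[-251,465,24,0],[-251,465,24,0],[-251,465,24,0],[-251,465,24,0],[-251,465,24,0]]]'; python3 to.py 493.3 233.4 330 101.5;python3 -c "
from bench import arm;print(arm.read_state()['joints'].round(3))"
```

```text
[-0.301  0.058 -0.429 -0.002 -1.086 -1.068]
clock: 1.35
position: [429.8, 26.4, 389.2]
ee_rot: [-0.1, 0.995, 0.001, -0.0]
contact_force: [1.3, -0.6, -0.1]
gripper_width: 85.1
clk 1.35 pos [429.8  26.4 389.2] tooly 101.5 tilt 0.12 F [ 1.3 -0.6 -0.1] T [-0.05 -0.18 -0.02] w 85.1 q6 -1.81 => rows [-103.6  190.    59.6] spin 0.03245226133383028
[ 0.441  0.061 -0.461 -0.002 -1.048 -1.809]
```

```bash
python3 -m jog '[[[-50,92,20,0],[-100,184,40,0],[-104,190,60,0],[-104,190,60,0],[-104,190,60,0]]]'; python3 to.py 493.3 233.4 262 101.5;python3 - <<'E'
from h import *
for n in("side","top"):
    p,d=arm.get_image(n); cv2.imwrite(f"pics/{n}1.png",p); np.savez(f"pics/{n}1.npz",p=p,d=d)
    print(n,[proj(n,X).round(1).tolist() for X in [(510,-184,52),(493,233,106)]])
z=lambda im,x,y,w,h,k:cv2.resize(im[y:y+h,x:x+w],None,fx=k,fy=k,interpolation=cv2.INTER_NEAREST)
t=cv2.imread("pics/top1.png");s=cv2.imread("pics/side1.png")
a=z(t,240,200,70,60,8);b=z(s,205,225,50,80,6)
cv2.imwrite("pics/a1.png",a);cv2.imwrite("pics/b1.png",b)
E
```

```text
clock: 1.98
position: [493.9, 235.6, 327.3]
ee_rot: [-0.102, 0.995, 0.0, -0.002]
contact_force: [-0.0, -0.3, 0.1]
gripper_width: 85.5
clk 1.98 pos [493.9 235.6 327.3] tooly 101.7 tilt 0.2 F [-0.  -0.3  0.1] T [ 0.02 -0.01 -0.02] w 85.5 q6 -2.11 => rows [ 0.8 -2.  65.3] spin 0.17641574817986339
side [[284.6, 227.9], [240.7, 264.4]]
top [[269.7, 224.9], [135.5, 229.4]]
```

View pics/a1.png

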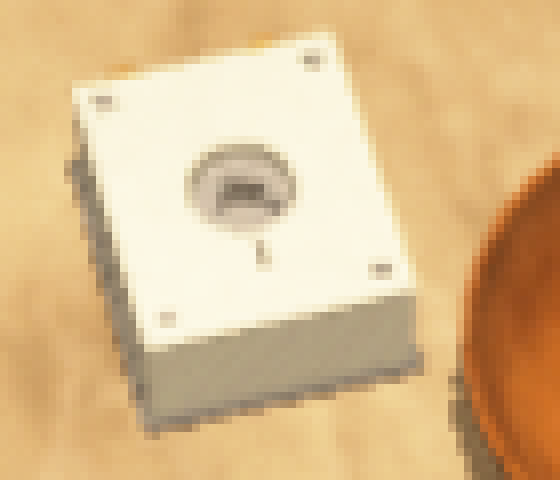

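View pics/b1.png

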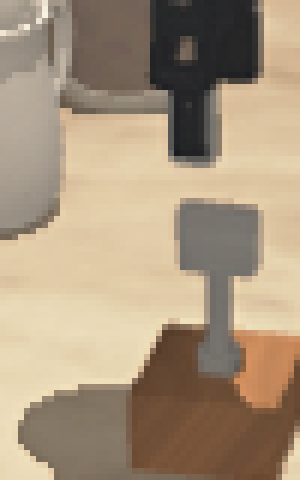

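View pics/top1.png

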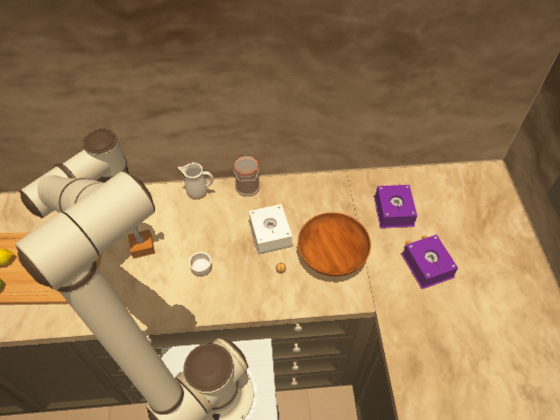

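The top view shows the white box clear of the arm. Its top corners in the crop are at (75,87), (332,33), (413,292) and (150,348). The well is centred near (243,188), the box mark is at (262,252), and the disc's dark line is near (277,208). The side view shows the open fingers above the bow, in line with it.

Run:
```python
from h import *
f=lambda p,z:ray("top",(240+p[0]/8-.5,200+p[1]/8-.5),z)
Q=np.array([f(p,60) for p in [(75,87),(332,33),(413,292),(150,348)]]);print(quad(Q),Q[:,:2].round(0).tolist())
# well rim by mask on white-box interior
print("wellc rim",f((242,187),60).round(1))
s=lambda p,z:ray("side",(215+p[0]/6-.5,205+p[1]/6-.5),z)
S=np.array([s(p,60) for p in [(332,87),(540,101),(519,175),(300,157)]]);print(S[:,:2].round(0).tolist())
c=Q.mean(0)
for nm,p,z in[("mark",(262,252),60),("line",(277,208),52),("sock",(243,190),52),("sq UL",(222,178),52)]:
    v=f(p,z)-c;print(nm,v.round(1),np.degrees(np.arctan2(v[1],v[0])).round(1))
t=cv2.imread("pics/top1.png")[214:232,260:280];t=cv2.cvtColor(t,cv2.COLOR_BGR2GRAY)
t=cv2.normalize(t,None,0,255,cv2.NORM_MINMAX)
cv2.imwrite("pics/w1.png",cv2.resize(t,None,fx=30,fy=30,interpolation=cv2.INTER_CUBIC))
```

```text
(array([ 512.4, -184.6,   60. ]), [(109.0, -80.4), (131.1, -170.9), (106.9, 99.2), (130.3, 10.0)]) [[568.0, -120.0], [586.0, -228.0], [456.0, -248.0], [439.0, -143.0]]
wellc rim [ 512.4 -184.5   60. ]
[[582.0, -225.0], [457.0, -253.0], [435.0, -140.0], [560.0, -115.0]]
mark [-31.9  -5.5  -0. ] -170.3
line [ -6.  -13.5  -8. ] -114.0
sock [ 3.9 -0.5 -8. ] -7.0
sq UL [10.5  7.6 -8. ] 35.7
```

View pics/w1.png

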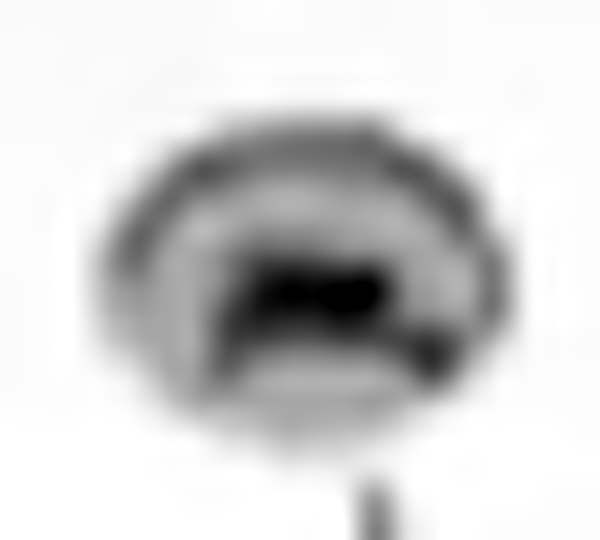

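```bash
python3 -m jog '[[[1,-2,16,0],[1,-2,32,0],[1,-2,48,0],[1,-2,66,0],[1,-2,66,0]]]'; python3 to.py 493.3 233.4 262 101.5
```

```text
clock: 2.7
position: [492.3, 229.9, 262.6]
ee_rot: [-0.1, 0.995, -0.0, -0.002]
contact_force: [0.6, -0.4, 0.0]
gripper_width: 85.6
clk 2.70 pos [492.3 229.9 262.6] tooly 101.5 tilt 0.22 F [ 0.6 -0.4  0. ] T [-0.01 -0.02  0.02] w 85.6 q6 -2.10 => rows [-1.7  3.2  0.6] spin -0.03245878465276064
```

```bash
python3 -m jog '[[[-2,3,1,0],[-2,3,1,0],[-2,3,1,0],[-2,3,1,0],[-2,3,1,0]]]'; python3 to.py 493.3 233.4 262 101.5
python3 -m jog '[[[0,0,0,0],[0,0,0,0],[0,0,0,0],[0,0,0,0],[0,0,0,0]]]' 0; python3 to.py 493.3 233.4 262 101.5
```

```text
clock: 3.32
position: [493.6, 233.3, 261.6]
ee_rot: [-0.1, 0.995, -0.0, -0.002]
contact_force: [-0.1, 0.5, -0.3]
gripper_width: 85.6
clk 3.33 pos [493.6 233.3 261.6] tooly 101.5 tilt 0.22 F [-0.1  0.5 -0.3] T [ 0.03 -0.04  0.02] w 85.6 q6 -2.11 => rows [ 0.3  0.2 -0.4] spin -0.026864576916906913
clock: 3.95
position: [493.7, 233.4, 261.7]
ee_rot: [-0.1, 0.995, 0.0, -0.002]
contact_force: [-0.0, 0.7, 0.2]
gripper_width: 11.2
clk 3.95 pos [493.7 233.4 261.7] tooly 101.5 tilt 0.2 F [-0.   0.7  0.2] T [ 0.1  -0.06 -0.05] w 11.2 q6 -2.11 => rows [ 0.4  0.1 -0.3] spin -0.02241593494871097
```

```bash
python3 -m jog '[[[0,0,-15,0],[0,0,-30,0],[0,0,-50,0],[0,0,-70,0],[0,0,-90,0]]]'; python3 to.py 511 -184.5 355 158
python3 - <<'E'
from h import *
for n in("side","top"):
    p,d=arm.get_image(n); 
    q=proj(n,(493,233,150)).astype(int);x,y=max(q[0]-40,0),max(q[1]-40,0)
    cv2.imwrite(f"pics/{n}2.png",cv2.resize(p[y:y+90,x:x+80],None,fx=6,fy=6,interpolation=cv2.INTER_NEAREST))
E
```

```text
clock: 4.58
position: [493.9, 233.2, 353.7]
ee_rot: [-0.1, 0.995, 0.0, -0.001]
contact_force: [0.6, -0.0, -2.1]
gripper_width: 11.3
clk 4.58 pos [493.9 233.2 353.7] tooly 101.5 tilt 0.15 F [ 0.6 -0.  -2.1] T [-0.03 -0.04  0.  ] w 11.3 q6 -2.11 => rows [  66.3 -412.8   -1.7] spin -56.523417354568906
```

View pics/side2.png

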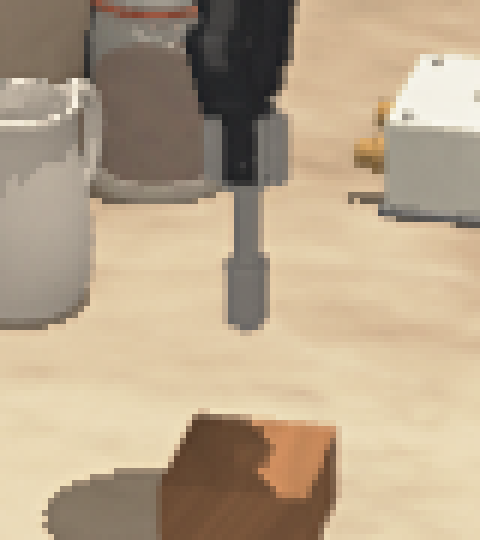

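The side crop shows the key hanging upright in the fingers, clear above the stand. I'll carry it to the box.

```bash
python3 -m jog '[[[5,-40,0,-9],[15,-95,0,-18],[25,-155,0,-27],[35,-215,0,-36],[44,-275,0,-45]]]'; python3 to.py 511 -184.5 340 156.7
```

```text
clock: 5.3
position: [505.6, -45.2, 354.2]
ee_rot: [-0.474, 0.88, 0.001, 0.002]
contact_force: [1.3, 0.1, -1.4]
gripper_width: 11.0
clk 5.30 pos [505.6 -45.2 354.2] tooly 146.6 tilt 0.26 F [ 1.3  0.1 -1.4] T [-0.05 -0.17 -0.06] w 11.0 q6 -0.81 => rows [113.5 -81.2  13.6] spin -10.082210785570794
```

```bash
python3 -m jog '[[[40,-28,5,-4],[75,-54,10,-8],[105,-75,13,-10],[113.5,-81,13,-10],[113.5,-81,13,-10]]]'; python3 -m jog '[[[0,0,0,0],[0,0,0,0],[0,0,0,0],[0,0,0,0],[0,0,0,0]]]'; python3 to.py 511 -184.5 310 156.7
python3 - <<'E'
from h import *
for n,z in(("side",100),("top",60)):
    p,d=arm.get_image(n); cv2.imwrite(f"pics/{n}3f.png",p)
    q=proj(n,(511,-184,z)).astype(int);x,y=max(q[0]-45,0),max(q[1]-45,0);print(n,x,y,proj(n,(511,-184.5,95)),proj(n,(511,-184.5,60)))
    cv2.imwrite(f"pics/{n}3.png",cv2.resize(p[y:y+90,x:x+90],None,fx=6,fy=6,interpolation=cv2.INTER_NEAREST))
E
```

```text
clock: 5.92
position: [510.7, -184.6, 340.4]
ee_rot: [-0.549, 0.836, 0.001, 0.002]
contact_force: [0.1, 0.2, -1.6]
gripper_width: 11.6
clock: 6.55
position: [510.7, -184.5, 340.4]
ee_rot: [-0.549, 0.836, 0.001, 0.002]
contact_force: [-0.1, -0.6, -1.1]
gripper_width: 11.3
clk 6.55 pos [ 510.7 -184.5  340.4] tooly 156.5 tilt 0.26 F [-0.1 -0.6 -1.1] T [-0.01  0.07 -0.  ] w 11.3 q6 -0.36 => rows [ 0.  -0.3 30.4] spin -0.15431386492045363
side 239 170 [284.67878586 216.61301008] [284.43348332 225.74466437]
top 224 178 [269.61447448 217.0661562 ] [269.77568886 223.24246847]
```

View pics/side3.png

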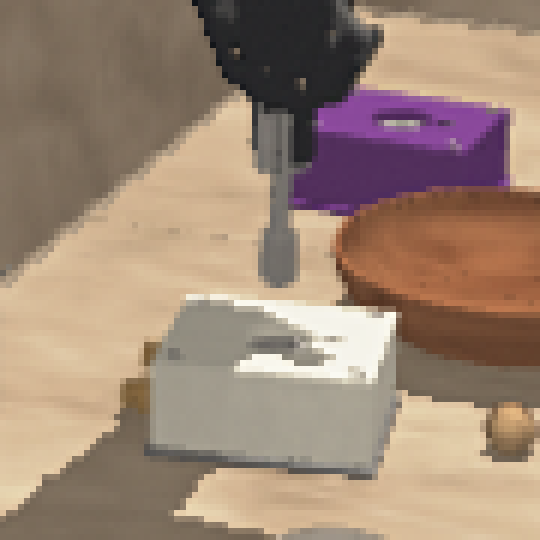

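View pics/top3.png

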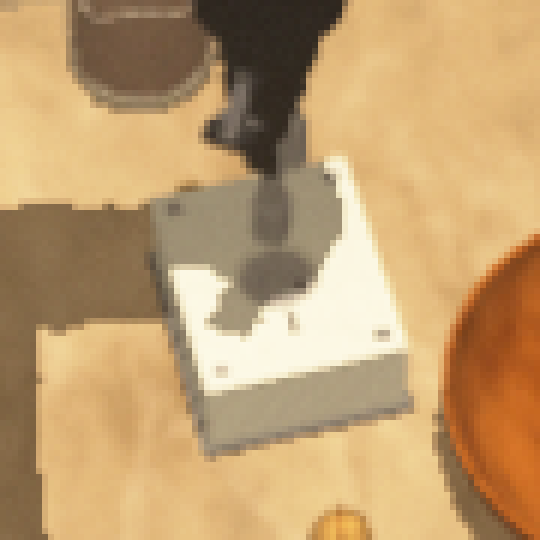

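The side crop shows the key axis at u≈279 and the well at u≈278. In the top crop they are at 273 and 275, so they agree within about 1 mm. I'm going down with light pressure.

```bash
python3 -m jog '[[[0,0,10,0],[0,0,22,0],[0,0,34,0],[0,0,40,0],[0,0,40,0]]]'; python3 to.py 511 -185 296 156.7
```

```text
clock: 7.28
position: [510.7, -184.4, 299.6]
ee_rot: [-0.549, 0.836, 0.002, 0.001]
contact_force: [-0.5, 0.1, -0.8]
gripper_width: 11.2
clk 7.28 pos [ 510.7 -184.4  299.6] tooly 156.5 tilt 0.25 F [-0.5  0.1 -0.8] T [ 0.05 -0.02  0.04] w 11.2 q6 -0.36 => rows [ 0.4 -0.5  3.6] spin -0.16519933298505407
```

```bash
python3 -m jog '[[[0.4,-0.5,1,0],[0.4,-0.5,2,0],[0.4,-0.5,3,0],[0.4,-0.5,3.5,0],[0.4,-0.5,3.5,0]]]'; python3 to.py 511 -185 295 156.7
```

```text
clock: 7.9
position: [511.0, -185.0, 296.2]
ee_rot: [-0.549, 0.836, 0.002, 0.001]
contact_force: [-0.1, -0.7, -1.1]
gripper_width: 11.5
clk 7.90 pos [ 511.  -185.   296.2] tooly 156.5 tilt 0.24 F [-0.1 -0.7 -1.1] T [-0.04  0.03  0.  ] w 11.5 q6 -0.36 => rows [-0.  -0.   1.2] spin -0.1630199577638507
```

```bash
python3 -m jog '[[[0,0,0.5,0],[0,0,1,0],[0,0,1.5,0],[0,0,1.5,0],[0,0,1.5,0]]]'; python3 to.py 511 -185 293.5 156.7
python3 -m jog '[[[0,0,0.4,0],[0,0,0.8,0],[0,0,1,0],[0,0,1,0],[0,0,1,0]]]'; python3 to.py 511 -185 292.5 156.7
```

```text
clock: 8.52
position: [511.0, -185.1, 294.7]
ee_rot: [-0.549, 0.836, 0.002, 0.001]
contact_force: [-1.0, -1.5, -0.6]
gripper_width: 11.2
clk 8.53 pos [ 511.  -185.1  294.7] tooly 156.5 tilt 0.23 F [-1.  -1.5 -0.6] T [-0.45  0.04  0.  ] w 11.2 q6 -0.36 => rows [-0.1  0.   1.2] spin -0.15851277697782962
clock: 9.15
position: [511.0, -185.1, 294.0]
ee_rot: [-0.549, 0.836, 0.001, 0.001]
contact_force: [-0.7, -0.3, 5.1]
gripper_width: 11.1
clk 9.15 pos [ 511.  -185.1  294. ] tooly 156.5 tilt 0.23 F [-0.7 -0.3  5.1] T [-0.2   0.48  0.03] w 11.1 q6 -0.36 => rows [-0.1  0.1  1.5] spin -0.15269380248696507
```

```bash
python3 -m jog '[[[0,0,0,2],[0,0,0,4],[0,0,0,5],[0,0,0,5],[0,0,0,5]]]'; python3 to.py 511 -185 292.5 156.7
```

```text
clock: 9.78
position: [511.0, -185.1, 294.0]
ee_rot: [-0.512, 0.859, 0.002, 0.001]
contact_force: [-1.2, -1.1, 4.4]
gripper_width: 11.7
clk 9.78 pos [ 511.  -185.1  294. ] tooly 151.5 tilt 0.22 F [-1.2 -1.1  4.4] T [-0.24  0.54  0.  ] w 11.7 q6 -0.44 => rows [-0.1  0.1  1.5] spin -5.151352006357058
```

```bash
python3 -m jog '[[[0,0,0,2],[0,0,0,4],[0,0,0,5],[0,0,0,5],[0,0,0,5]]]'; python3 to.py 511 -185 292.5 156.7
```

```text
clock: 10.4
position: [511.1, -185.1, 294.1]
ee_rot: [-0.474, 0.881, 0.002, 0.001]
contact_force: [-1.7, -0.6, 4.1]
gripper_width: 11.6
clk 10.40 pos [ 511.1 -185.1  294.1] tooly 146.6 tilt 0.22 F [-1.7 -0.6  4.1] T [-0.23  0.55  0.08] w 11.6 q6 -0.53 => rows [-0.   0.1  1.6] spin -10.147772295823131
```

```bash
python3 -m jog '[[[0.8,0.45,0,0],[0.8,0.45,0,0],[0.8,0.45,0,0],[0.8,0.45,0,0],[0.8,0.45,0,0]]]'; python3 to.py 511 -185 292.5 156.7
```

```text
clock: 11.02
position: [510.5, -185.4, 294.2]
ee_rot: [-0.474, 0.881, 0.001, 0.002]
contact_force: [0.5, 1.1, 3.1]
gripper_width: 10.9
clk 11.03 pos [ 510.5 -185.4  294.2] tooly 146.6 tilt 0.24 F [0.5 1.1 3.1] T [ 0.33 -0.19 -0.02] w 10.9 q6 -0.53 => rows [-0.6 -0.2  1.7] spin -10.139860430254771
```

```bash
python3 -m jog '[[[0,0,0.5,0],[0,0,0.8,2],[0,0,0.8,4],[0,0,0.8,5],[0,0,0.8,5]]]'; python3 to.py 510.7 -185.3 292.5 156.7
```

```text
clock: 11.65
position: [510.5, -185.6, 293.7]
ee_rot: [-0.435, 0.9, 0.001, 0.001]
contact_force: [-0.8, 0.1, 5.7]
gripper_width: 11.5
clk 11.65 pos [ 510.5 -185.6  293.7] tooly 141.6 tilt 0.22 F [-0.8  0.1  5.7] T [0.2  0.11 0.05] w 11.5 q6 -0.62 => rows [-0.3 -0.   1.2] spin -15.14766387316439
```

```bash
python3 -m jog '[[[0,0,0,2],[0,0,0,4],[0,0,0,5],[0,0,0,5],[0,0,0,5]]]'; python3 to.py 510.7 -185.3 292.5 156.7
```

```text
clock: 12.28
position: [510.5, -185.7, 293.9]
ee_rot: [-0.395, 0.919, 0.001, 0.001]
contact_force: [-0.1, 0.1, 6.0]
gripper_width: 11.2
clk 12.28 pos [ 510.5 -185.7  293.9] tooly 136.5 tilt 0.2 F [-0.1  0.1  6. ] T [0.05 0.12 0.01] w 11.2 q6 -0.71 => rows [-0.4  0.1  1.4] spin -20.17812699478037
```

```bash
python3 -m jog '[[[-0.3,0.1,0,-8],[-0.3,0.1,0,-15],[-0.3,0.1,0,-21],[-0.3,0.1,0.4,-24],[-0.3,0.1,0.4,-25]]]'; python3 to.py 510.7 -185.3 292.5 156.7
```

```text
clock: 12.9
position: [511.0, -185.5, 293.7]
ee_rot: [-0.584, 0.811, 0.0, 0.002]
contact_force: [0.9, 0.2, 4.2]
gripper_width: 11.2
clk 12.90 pos [ 511.  -185.5  293.7] tooly 161.5 tilt 0.24 F [0.9 0.2 4.2] T [ 0.04 -0.46  0.  ] w 11.2 q6 -0.27 => rows [-0.1  0.4  1.2] spin 4.819027918515559
```

```bash
python3 -m jog '[[[0,0,0,-2],[0,0,0,-4],[0,0,0,-5],[0,0,0,-5],[0,0,0,-5]]]'; python3 to.py 510.7 -185.3 292.5 156.7
```

```text
clock: 13.52
position: [510.6, -185.5, 292.9]
ee_rot: [-0.619, 0.785, 0.001, 0.001]
contact_force: [1.2, -0.2, -2.4]
gripper_width: 11.2
clk 13.53 pos [ 510.6 -185.5  292.9] tooly 166.5 tilt 0.19 F [ 1.2 -0.2 -2.4] T [-0.38 -0.08  0.01] w 11.2 q6 -0.18 => rows [-0.2 -0.1  0.4] spin 9.789641365994385
```

The force dropped off and the key sank, so the socket is found at about 166°. I'm lowering gently.

```bash
python3 -m jog '[[[0,0,0.5,-1],[0,0,1,-1],[0,0,1.5,-1],[0,0,1.8,-1],[0,0,1.8,-1]]]'; python3 to.py 510.7 -185.3 281 156.7
```

```text
clock: 14.15
position: [510.6, -185.5, 291.2]
ee_rot: [-0.626, 0.78, 0.001, 0.001]
contact_force: [1.1, -1.5, -0.5]
gripper_width: 11.3
clk 14.15 pos [ 510.6 -185.5  291.2] tooly 167.5 tilt 0.19 F [ 1.1 -1.5 -0.5] T [-0.51 -0.15  0.  ] w 11.3 q6 -0.16 => rows [-0.2 -0.1 10.2] spin 10.79388019503972
```

```bash
python3 -m jog '[[[0.4,0,0.6,0],[0.4,0,1.2,0],[0.4,0,1.8,0],[0.4,0,2.4,0],[0.4,0,3,0]]]'; python3 to.py 510.7 -185.3 281 156.7
```

```text
clock: 14.78
position: [510.5, -185.8, 288.1]
ee_rot: [-0.626, 0.78, 0.001, 0.001]
contact_force: [0.2, -0.3, 0.0]
gripper_width: 11.1
clk 14.78 pos [ 510.5 -185.8  288.1] tooly 167.5 tilt 0.2 F [ 0.2 -0.3  0. ] T [-0.   -0.25 -0.08] w 11.1 q6 -0.16 => rows [-0.5 -0.1  7.1] spin 10.793618745154646
```

```bash
python3 -m jog '[[[0,-0.2,0.8,0],[0,-0.2,1.6,0],[0,-0.2,2.4,0],[0,-0.2,3.2,0],[0,-0.2,4,0]]]'; python3 to.py 510.7 -185.3 281 156.7
```

```text
clock: 15.4
position: [510.6, -185.9, 284.0]
ee_rot: [-0.626, 0.78, 0.001, 0.001]
contact_force: [-0.6, -0.4, -0.6]
gripper_width: 11.2
clk 15.40 pos [ 510.6 -185.9  284. ] tooly 167.5 tilt 0.2 F [-0.6 -0.4 -0.6] T [ 0.   -0.13 -0.  ] w 11.2 q6 -0.16 => rows [-0.5  0.1  3. ] spin 10.791250420432476
```

```bash
python3 -m jog '[[[0,0,0.5,0],[0,0,1,0],[0,0,1.5,0],[0,0,2,0],[0,0,2.3,0]]]'; python3 to.py 510.7 -185.3 281 156.7
```

```text
clock: 16.02
position: [510.7, -185.8, 281.7]
ee_rot: [-0.626, 0.78, 0.001, 0.001]
contact_force: [0.6, -0.7, -1.3]
gripper_width: 11.3
clk 16.02 pos [ 510.7 -185.8  281.7] tooly 167.5 tilt 0.19 F [ 0.6 -0.7 -1.3] T [-0.03 -0.2  -0.01] w 11.3 q6 -0.16 => rows [-0.5  0.1  0.7] spin 10.791942427938949
```

```bash
python3 -m jog '[[[0,0,0.4,0],[0,0,0.8,0],[0,0,1,0],[0,0,1,0],[0,0,1,0]]]'; python3 to.py 510.7 -185.3 281 156.7
```

```text
clock: 16.65
position: [510.7, -185.9, 280.7]
ee_rot: [-0.626, 0.78, 0.001, 0.001]
contact_force: [0.4, -0.5, 0.0]
gripper_width: 11.4
clk 16.65 pos [ 510.7 -185.9  280.7] tooly 167.5 tilt 0.19 F [ 0.4 -0.5  0. ] T [ 0.   -0.09  0.02] w 11.4 q6 -0.16 => rows [-0.6  0.1 -0.3] spin 10.791817316536026
```

```bash
python3 -m jog '[[[0,0,0.3,0],[0,0,0.6,0],[0,0,0.6,0],[0,0,0.6,0],[0,0,0.6,0]]]'; python3 to.py 510.7 -185.3 281 156.7
```

```text
clock: 17.27
position: [510.7, -185.9, 280.3]
ee_rot: [-0.626, 0.78, 0.001, 0.001]
contact_force: [-0.5, 1.2, 3.7]
gripper_width: 11.2
clk 17.27 pos [ 510.7 -185.9  280.3] tooly 167.5 tilt 0.19 F [-0.5  1.2  3.7] T [0.11 0.2  0.01] w 11.2 q6 -0.16 => rows [-0.6  0.1 -0.7] spin 10.797463742478357
```

Fully home: the floor is felt at 280.4 with about 5 N. Now turning clockwise.

```bash
python3 -m jog '[[[0,0,-0.4,4],[0,0,-0.4,8],[0,0,-0.4,12],[0,0,-0.4,16],[0,0,-0.4,20]]]'; python3 to.py 510.7 -185.8 280.5 100.7
```

```text
clock: 17.9
position: [510.8, -186.1, 280.7]
ee_rot: [-0.48, 0.877, 0.001, 0.001]
contact_force: [-0.1, -1.0, 2.1]
gripper_width: 11.1
clk 17.90 pos [ 510.8 -186.1  280.7] tooly 147.4 tilt 0.16 F [-0.1 -1.   2.1] T [-0.34  0.1   0.07] w 11.1 q6 -0.52 => rows [-0.2  0.2  0.2] spin 46.69735114205298
```

```bash
python3 -m jog '[[[0,0,0,4],[0,0,0,8],[0,0,0,12],[0,0,0,16],[0,0,0,20]]]'; python3 to.py 510.7 -185.8 280.5 100.7
```

```text
clock: 18.52
position: [510.7, -186.1, 280.6]
ee_rot: [-0.32, 0.948, 0.001, 0.001]
contact_force: [-0.2, -0.2, 1.2]
gripper_width: 11.6
clk 18.52 pos [ 510.7 -186.1  280.6] tooly 127.3 tilt 0.15 F [-0.2 -0.2  1.2] T [0.13 0.28 0.08] w 11.6 q6 -0.87 => rows [-0.2  0.2  0.1] spin 26.591933765914845
```

```bash
python3 -m jog '[[[0,0,0,3],[0,0,0,6],[0,0,0,9],[0,0,0,12],[0,0,0,15]]]'; python3 to.py 510.7 -185.8 280.5 100.7
```

```text
clock: 19.15
position: [510.6, -186.0, 280.5]
ee_rot: [-0.193, 0.981, 0.001, 0.0]
contact_force: [-0.0, 0.9, 2.8]
gripper_width: 11.1
clk 19.15 pos [ 510.6 -186.   280.5] tooly 112.2 tilt 0.15 F [-0.   0.9  2.8] T [0.27 0.24 0.07] w 11.1 q6 -1.13 => rows [-0.2  0.1  0. ] spin 11.51797987054961
```

```bash
python3 -m jog '[[[0,0,0,1],[0,0,0,2],[0,0,0,3],[0,0,0,4],[0,0,0,5]]]'; python3 to.py 510.7 -185.8 280.5 100.7
```

```text
clock: 19.77
position: [510.6, -186.0, 280.5]
ee_rot: [-0.149, 0.989, 0.001, 0.0]
contact_force: [-1.1, 1.6, 4.0]
gripper_width: 11.4
clk 19.77 pos [ 510.6 -186.   280.5] tooly 107.2 tilt 0.16 F [-1.1  1.6  4. ] T [0.35 0.17 0.04] w 11.4 q6 -1.22 => rows [-0.1  0.1  0. ] spin 6.456545340781773
```

```bash
python3 -m jog '[[[0,0,0,1],[0,0,0,2],[0,0,0,3],[0,0,0,3],[0,0,0,3]]]'; python3 to.py 510.7 -185.8 280.5 100.7
```

```text
clock: 20.4
position: [510.6, -185.9, 280.5]
ee_rot: [-0.123, 0.992, 0.001, 0.0]
contact_force: [-1.5, 1.5, 3.1]
gripper_width: 11.0
clk 20.40 pos [ 510.6 -185.9  280.5] tooly 104.2 tilt 0.16 F [-1.5  1.5  3.1] T [0.43 0.23 0.08] w 11.0 q6 -1.27 => rows [-0.1  0.1 -0. ] spin 3.456459529204693
```

```bash
python3 -m jog '[[[0,0,0,1],[0,0,0,2],[0,0,0,2],[0,0,0,2],[0,0,0,2]]]'; python3 to.py 510.7 -185.8 280.5 100.7
```

```text
clock: 21.02
position: [510.6, -185.9, 280.5]
ee_rot: [-0.106, 0.994, 0.001, 0.0]
contact_force: [-0.5, 1.4, 2.7]
gripper_width: 11.5
clk 21.02 pos [ 510.6 -185.9  280.5] tooly 102.2 tilt 0.16 F [-0.5  1.4  2.7] T [0.43 0.25 0.1 ] w 11.5 q6 -1.30 => rows [-0.1  0.1 -0. ] spin 1.454648153461548
```

```bash
python3 -m jog '[[[0,0,0,1],[0,0,0,2],[0,0,0,2],[0,0,0,2],[0,0,0,2]]]'; python3 to.py 510.7 -185.8 280.5 100.7
```

```text
clock: 21.65
position: [510.6, -185.9, 280.5]
ee_rot: [-0.088, 0.996, 0.001, 0.0]
contact_force: [-1.0, 1.3, 3.4]
gripper_width: 11.5
clk 21.65 pos [ 510.6 -185.9  280.5] tooly 100.2 tilt 0.16 F [-1.   1.3  3.4] T [0.49 0.25 0.06] w 11.5 q6 -1.34 => rows [-0.1  0.1 -0. ] spin -0.5480092161212298
```

```bash
python3 -m jog '[[[0,0,0,1],[0,0,0,2],[0,0,0,2],[0,0,0,2],[0,0,0,2]]]'; python3 to.py 510.7 -185.8 280.5 100.7
```

```text
clock: 22.28
position: [510.6, -185.9, 280.5]
ee_rot: [-0.071, 0.997, 0.001, 0.0]
contact_force: [-0.6, 1.7, 3.5]
gripper_width: 11.4
clk 22.27 pos [ 510.6 -185.9  280.5] tooly 98.2 tilt 0.16 F [-0.6  1.7  3.5] T [0.41 0.25 0.21] w 11.4 q6 -1.37 => rows [-0.1  0.1 -0. ] spin -2.5422994702067143
```

```bash
python3 -m jog '[[[0,0,0,1],[0,0,0,2],[0,0,0,2],[0,0,0,2],[0,0,0,2]]]'; python3 to.py 510.7 -185.8 280.5 100.7
```

```text
clock: 22.9
position: [510.6, -185.9, 280.5]
ee_rot: [-0.054, 0.999, 0.001, 0.0]
contact_force: [-0.8, 2.3, 3.0]
gripper_width: 11.5
clk 22.90 pos [ 510.6 -185.9  280.5] tooly 96.2 tilt 0.16 F [-0.8  2.3  3. ] T [0.56 0.33 0.45] w 11.5 q6 -1.41 => rows [-0.1  0.1 -0. ] spin -4.536618808018545
```

The moment rose from 0.07 to 0.45 N·m, so that is the stop. I'll ease the twist off and release.

```bash
python3 -m jog '[[[0,0,0,-1],[0,0,0,-1.5],[0,0,0,-1.5],[0,0,0,-1.5],[0,0,0,-1.5]]]'; python3 to.py 510.7 -185.8 280.5 100.7
python3 -m jog '[[[0,0,0,0],[0,0,0,0],[0,0,0,0],[0,0,0,0],[0,0,0,0]]]' 85; python3 to.py 510.7 -185.8 280.5 100.7
```

```text
clock: 23.52
position: [510.6, -185.9, 280.5]
ee_rot: [-0.067, 0.998, 0.001, 0.0]
contact_force: [-1.2, 1.9, 3.2]
gripper_width: 11.2
clk 23.52 pos [ 510.6 -185.9  280.5] tooly 97.7 tilt 0.16 F [-1.2  1.9  3.2] T [0.51 0.27 0.18] w 11.2 q6 -1.38 => rows [-0.1  0.1 -0. ] spin -3.0441090644806508
clock: 24.15
position: [510.6, -186.0, 280.5]
ee_rot: [-0.067, 0.998, 0.001, 0.0]
contact_force: [0.1, 1.1, 0.5]
gripper_width: 84.9
clk 24.15 pos [ 510.6 -186.   280.5] tooly 97.7 tilt 0.16 F [0.1 1.1 0.5] T [0.02 0.07 0.01] w 84.9 q6 -1.38 => rows [-0.1  0.2 -0. ] spin -3.0498246333868195
```

```bash
python3 -m jog '[[[0,0,-12,0],[0,0,-25,0],[0,0,-50,0],[0,0,-90,0],[0,0,-130,0]]]';python3 -m jog '[[[60,0,0,0],[120,0,0,0],[180,0,0,0],[240,0,0,0],[240,0,0,0]]]'; python3 to.py 510.7 -185.8 280.5 100.7
python3 - <<'E'
from h import *
for n,z in(("side",80),("top",80)):
    p,d=arm.get_image(n); cv2.imwrite(f"pics/{n}4f.png",p);np.savez(f"pics/{n}4.npz",p=p,d=d)
    q=proj(n,(511,-184,z)).astype(int);x,y=max(q[0]-45,0),max(q[1]-45,0);print(n,x,y,proj(n,(511,-185,142)),proj(n,(511,-185,60)))
    cv2.imwrite(f"pics/{n}4.png",cv2.resize(p[y:y+90,x:x+90],None,fx=6,fy=6,interpolation=cv2.INTER_NEAREST))
E
```

```text
clock: 24.78
position: [510.3, -186.3, 412.8]
ee_rot: [-0.067, 0.998, 0.001, 0.001]
contact_force: [1.0, -0.8, 0.8]
gripper_width: 85.0
clock: 25.4
position: [268.6, -218.2, 413.5]
ee_rot: [-0.066, 0.998, 0.001, 0.002]
contact_force: [1.2, -0.7, 0.8]
gripper_width: 85.2
clk 25.40 pos [ 268.6 -218.2  413.5] tooly 97.5 tilt 0.29 F [ 1.2 -0.7  0.8] T [ 0.01 -0.05 -0.05] w 85.2 q6 -1.23 => rows [-2.437e+02  2.000e-01  1.342e+02] spin -3.170308115640239
side 239 175 [285.06115023 204.10199154] [284.48033669 225.69525576]
top 224 174 [269.5500179  208.42484777] [269.93022432 223.23132982]
```

View pics/side4.png

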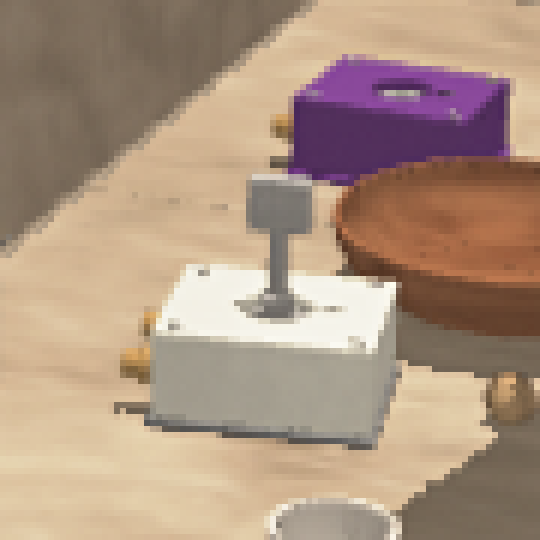

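View pics/top4.png

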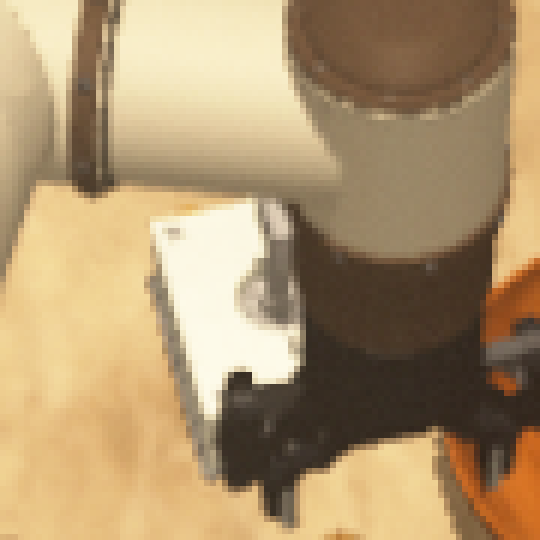

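The side crop shows the key standing upright with its collar down in the well. The walnut and ramekin are unmoved. The arm blocks the top view, so I'll move it aside and check the angle.

```bash
python3 -m jog '[[[0,-60,0,0],[0,-120,0,0],[0,-180,0,0],[0,-240,0,0],[0,-300,0,0]]]'
python3 - <<'E'
from h import *
for n,z in(("side",80),("top",80)):
    p,d=arm.get_image(n); cv2.imwrite(f"pics/{n}5f.png",p);np.savez(f"pics/{n}5.npz",p=p,d=d)
    q=proj(n,(511,-184,z)).astype(int);x,y=max(q[0]-30,0),max(q[1]-30,0);print(n,x,y)
    cv2.imwrite(f"pics/{n}5.png",cv2.resize(p[y:y+60,x:x+60],None,fx=10,fy=10,interpolation=cv2.INTER_NEAREST))
C=cloud("top",d)[195:230,255:285].reshape(-1,3);m=(C[:,2]>88)&(C[:,2]<140)&(C[:,0]>400);B=C[m];print(len(B))
C2=cloud("side",np.load("pics/side5.npz")["d"])[195:230,270:300].reshape(-1,3);B2=C2[(C2[:,2]>97)&(C2[:,2]<125)&(abs(C2[:,1]+185)<40)&(abs(C2[:,0]-511)<40)];print(len(B2))
for X in(B,B2):
    if len(X)>5:
        vx,vy,x0,y0=cv2.fitLine(X[:,:2].astype(np.float32),cv2.DIST_L2,0,.01,.01).ravel();print(np.degrees(np.arctan2(vy,vx)),x0,y0,X[:,2].max())
E
```

```text
clock: 26.12
position: [313.3, -518.5, 413.0]
ee_rot: [-0.067, 0.998, 0.0, 0.003]
contact_force: [1.4, 0.6, 0.8]
gripper_width: 85.1
side 254 190
top 239 189
0
53
4.9994583 508.74582 -180.40762 124.96197012819309
```

View pics/top5.png

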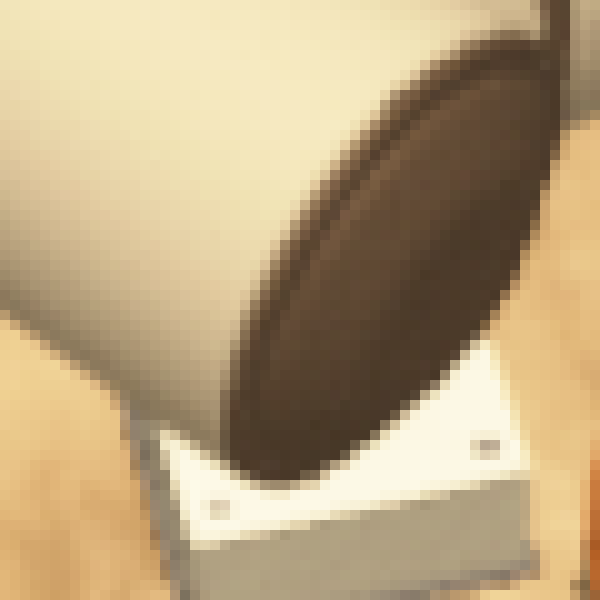

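View pics/side5f.png

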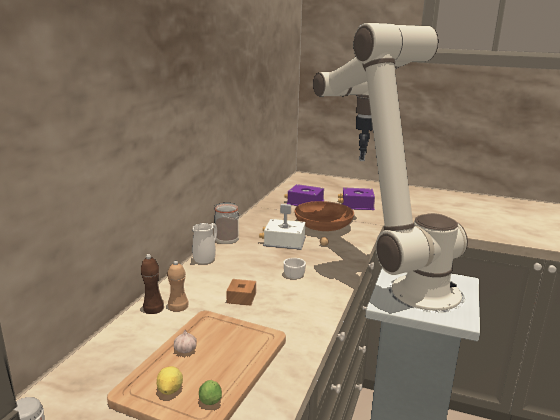

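The arm's elbow still hides the box from above. The side view shows the key standing in the white box, with everything else in place. I'll move to the left side, where the top view was clear.

```bash
python3 to.py 480 200 413
```

```text
clk 26.23 pos [ 313.7 -521.   410.4] tooly 97.5 tilt 0.2 F [-0.7  1.3 -0.7] T [0.1  0.05 0.01] w 84.6 q6 -0.68 => rows [-2.586e+02  6.933e+02 -5.000e-01] spin None
```

```bash
python3 -m jog '[[[-20,55,0,0],[-40,110,0,0],[-60,165,0,0],[-80,220,0,0],[-100,275,0,0]]]'; python3 to.py 480 200 413
```

```text
clock: 26.85
position: [378.4, -233.2, 411.5]
ee_rot: [-0.066, 0.998, 0.001, 0.002]
contact_force: [0.9, 0.4, 0.3]
gripper_width: 85.0
clk 26.85 pos [ 378.4 -233.2  411.5] tooly 97.5 tilt 0.23 F [0.9 0.4 0.3] T [ 0.04 -0.12 -0.02] w 85.0 q6 -1.25 => rows [-1.575e+02  4.162e+02 -3.000e-01] spin None
```

```bash
python3 -m jog '[[[-20,55,0,0],[-40,110,0,0],[-60,165,0,0],[-80,220,0,0],[-100,275,0,0]]]'; python3 -m jog '[[[-20,50,0,0],[-40,90,0,0],[-60,130,0,0],[-60,140,0,0],[-60,140,0,0]]]'; python3 to.py 480 200 413
python3 - <<'E'
from h import *
for n,z in(("side",80),("top",80)):
    p,d=arm.get_image(n); cv2.imwrite(f"pics/{n}6f.png",p);np.savez(f"pics/{n}6.npz",p=p,d=d)
    q=proj(n,(511,-184,z)).astype(int);x,y=max(q[0]-30,0),max(q[1]-30,0);print(n,x,y)
    cv2.imwrite(f"pics/{n}6.png",cv2.resize(p[y:y+60,x:x+60],None,fx=10,fy=10,interpolation=cv2.INTER_NEAREST))
E
```

```text
clock: 27.48
position: [442.1, 55.5, 412.7]
ee_rot: [-0.066, 0.998, 0.001, 0.002]
contact_force: [1.7, 0.5, 1.3]
gripper_width: 85.0
clock: 28.1
position: [482.9, 203.2, 412.9]
ee_rot: [-0.067, 0.998, 0.001, 0.002]
contact_force: [-0.3, 0.7, -0.2]
gripper_width: 85.1
clk 28.10 pos [482.9 203.2 412.9] tooly 97.7 tilt 0.23 F [-0.3  0.7 -0.2] T [-0.06  0.03  0.02] w 85.1 q6 -2.15 => rows [ 3.3 -2.8 -0.2] spin None
side 254 190
top 239 189
```

View pics/top6.png

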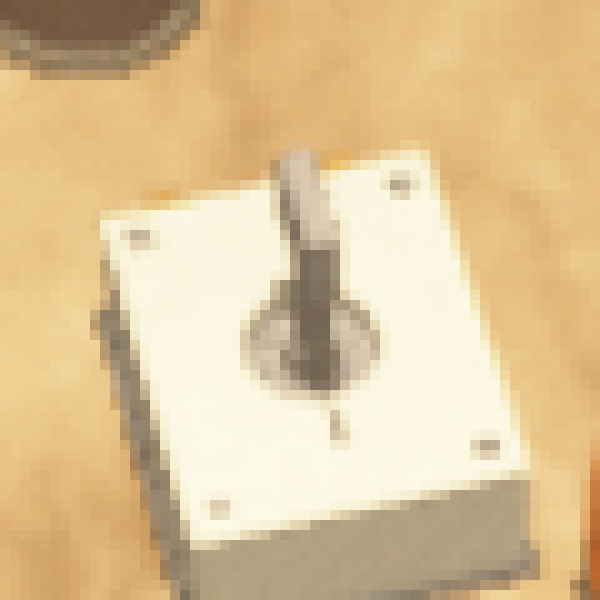

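View pics/side6.png

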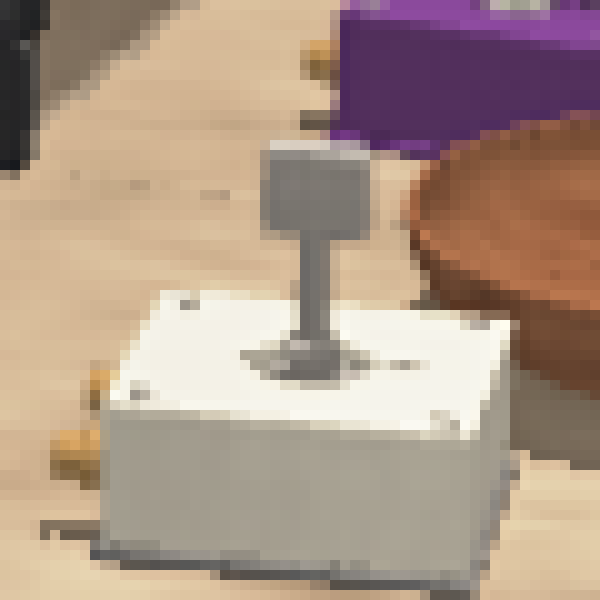

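In the top crop the bow's top face runs from far corners (278,152)/(314,155) to near corners (300,245)/(340,245). I'll compute its angle against the box's edges.

Run:
```python
from h import *
f=lambda p,z:ray("top",(239+p[0]/10-.5,189+p[1]/10-.5),z)
an=lambda a,b:np.degrees(np.arctan2(*(a-b)[[1,0]])).round(1)
far=f((296,153),142);near=f((320,245),142);print("bow top",an(far,near),np.linalg.norm(far-near),(far+near)[:2]/2)
print("left",an(f((278,160),142),f((299,243),142)),"right",an(f((314,165),142),f((340,240),142)))
print("box L",an(f((100,215),60),f((190,545),60)),"R",an(f((430,150),60),f((528,470),60)))
s=lambda p,z:ray("side",(254+p[0]/10-.5,190+p[1]/10-.5),z)
print("side bow top back edge",an(s((268,141),142),s((370,146),142)), "front bottom",an(s((262,237),108),s((370,241),108)))
print("box side front top",an(s((105,405),60),s((473,437),60)),"back",an(s((160,292),60),s((517,322),60)))
C=cloud("side",np.load("pics/side6.npz")["d"]); B=C[206:213,281:291].reshape(-1,3)
B=B[abs(B[:,1]+185)<30]
c=cv2.fitLine(B[:,:2].astype(np.float32),cv2.DIST_L2,0,.01,.01).ravel();print(len(B),np.degrees(np.arctan2(c[1],c[0])),c[2:])
F=C[234:243,266:300].reshape(-1,3);F=F[(F[:,2]>15)&(F[:,2]<55)];c=cv2.fitLine(F[:,:2].astype(np.float32),cv2.DIST_HUBER,0,.01,.01).ravel();print("box front depth",len(F),np.degrees(np.arctan2(c[1],c[0])))
```

```text
bow top 7.6 35.96402921861383 [ 511.27343199 -184.2199368 ]
left 7.4 right 11.2
box L 9.4 R 8.8
side bow top back edge 15.2 front bottom 17.3
box side front top 10.3 back 10.2
70 8.795669 [ 507.34494 -180.49121]
box front depth 293 9.659296
```

```bash
python3 -c "
from bench import arm
print(arm.job_done(), arm.read_state()['clock'])"
```

```text
the job is handed in; nothing more can be done
the job is handed in; nothing more can be done
```

The key is standing fully home in the white box's socket, turned clockwise to the stop and released. I handed the job in at about 28 s on the clock; the hand-in reports no verdict.

**What I did:**
- I found the socket at about 5 to 6 N of pressure, by turning the key in 5° steps until the push-back vanished. That was about 10° further anticlockwise than I had read from the camera.
- The key met the socket floor with the gripper at about 280.4 mm, against 280.7 mm expected.
- I stopped turning when the moment rose from 0.07 to 0.45 N·m, then eased off 1.5° before letting go.

**Last checks:**
- **Angle:** the bow measures 7.6° in the top view and 8.8° by depth, and the box's sides 9 to 10°. That puts the key within about 2° (0.04 rad) of line.
- **Disagreement:** two bow edges read from the side picture gave 15° and 17°. Each spans only about 10 pixels, so I trusted the other readings.
- **Position:** the key stands upright, and its axis agrees with the measured socket centre to about 1 mm in the top view. The side depth put the bow's camera-facing side about 4 to 5 mm off, which I put down mainly to the bow's 6 mm half-thickness and calibration.
- **Bystanders:** the ramekin, walnut and jug looked unmoved in the last full side picture I viewed; I judged this by eye and did not measure it. The robot touches nothing.

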